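# Put the ornament block away with its match and cover the bay

### The arm

A 6-joint arm with a two-finger parallel gripper is mounted at the origin on the work surface. World frame = base frame: x ahead of the robot, y to its left, z up, the work surface at z = 0. Lengths are in m, angles in rad, forces in N, time in s.
With the tool pointing down it reaches from about 0.3 to 0.75 m from the base axis. Payload 8.5 kg.
Tool frame: the origin (TCP) lies at the very end of the fingers, on their centre line; the grasp point (between the pads) lies 19 mm behind it (r.grip_depth is the distance from the TCP to the grasp point, in m); z points along the fingers, y is the line along which they close (so a half turn about z gives the same grasp; the last joint's range is limited). The gripper opens to 88 mm and grips with 3 to 60 N. Pads are 18 mm wide; open, the fingers measure 123 mm over their backs; the gripper's body (75 mm by 187 mm) begins 45 mm behind the grasp point.
Start: joints at [-1.551, 0.381, 1.297, -0, 1.464, -0.215], TCP at [0.128, -0.535, 0.239] pointing down, gripper open.
Joint ranges: [-3.11, 3.11], [-0.89, 2.33], [0.22, 2.48], [-1.42, 4.56], [0.17, 2.85], [-2.88, 2.88]. Speed limits (rad/s): [2.39, 2.39, 3.14, 3.14, 3.14, 3.14].

### API

Orientations are given as a 3x3 rotation matrix whose columns are the frame's x, y, z axes.
In Python, from bench import r gives the robot as it stands. The module is installed in compiled form; this text tells all that it offers.
- The arm moves only by the tool move_arm, never from a script. Its argument "rows" is a list of rows, each an object of numbers: "claw": the finger opening in mm, from 0 to 88.1; "dx", "dy", "dz": the shift along the tool's x, y, z in mm; "wx", "wy", "wz": the turn, a rotation vector about the tool's x, y, z in rad. In form: [{"claw": .., "dx": .., "dy": .., "dz": .., "wx": .., "wy": .., "wz": ..}, ...]. A call has 1 to 10 rows; each row shifts and turns the commanded pose from where the row before left it, along the tool's axes as they then stand; what a row does not reach is not made up. A row lasts 1/10 s, in which the tool goes at most 50 mm and 8.59 degrees, less where a joint would pass 70% of its speed; a pose out of reach is approached as far as the arm can. A call with a gripper value outside its range is refused whole. The fingers move at their own pace and stop on an object; "squeeze" is the grip in N (left out, the last holds). Time passes only in rows, so rows that do not move let the fingers close. It gives the time, the measured TCP pose, the force, the opening and the grip force at its end, in the units of the state.
- r.get_obs(): the state, without advancing time (a new reading comes with each control period).
- r.get_image(name): name is "scene" or "top" or "wrist"; returns a dict with "frame" (480x640x3 uint8, red, green, blue), "depth" (480x640 float32, m along the optical axis (not along the pixel's ray), 0 where there is no reading), "fx", "fy", "cx", "cy" (pixels), "world_from_camera" (4x4, takes a point from camera to world coordinates). Camera axes: x right, y down, z forward; pixel columns grow to the right and rows downward; lengths in m; the calibration is good to about 2 mm. A picture is of the moment at which its call begins.
- r.sign_off(): hands the job in; it is judged then, once.
Trained networks look in the newest picture that a camera, given by its name, has taken for a name from the list of things; names that differ only in an ending like _2 or _b are one class to them, and where a whole thing is asked for, a point or a joint stands for the part that bears it (a point fixed in the world has none). Each returns a list of dicts, best first, with "score" (0 to 1); they miss things now and then, are a little off and sometimes report something else, mostly with a low value. They report only what shows in the picture. A call takes as long as a camera call.
- r.look_for(thing, camera): "location" ([column, row] in pixels, amid what is visible of it).
The state is a dict: "t": time; "joint_pos": joint angles; "joint_velocities": joint speeds; "effort": joint torques, N m; "ee_pos": TCP position; "eef_rot": TCP orientation; "ft_force": force on the tool from outside, world axes, zero at the start; "torque": the same for the moment, N m; "grip_width": finger opening in m; "grasp_force": force on a finger pad.
Only numpy, scipy, OpenCV 4.12 (cv2) and the standard library are available. Lean on these libraries where they do the work, as an engineer would, in place of code of your own. Each camera call takes 0.05 s, during which the arm holds its last target. There are 200 camera calls.

### The job

One ring-ornament block lies on the apron of the wooden type case; one of the two open bays already holds a block with the same ring, the other a block with a cross. Slide the loose block along the board, without lifting it, squarely and fully into the bay with its match, then push the cover sideways until it is fully home over that bay. The other bay stays open with its cross block inside it; do not disturb the other things on the table.

Things in the scene. Friction and masses are not known exactly. Their poses are not given: they have to be found in the camera images.
- case: wooden type case, fixed. Origin: centre of its underside; x to its back, y to its left. Board 240 (x) x 300 (y) x 6 mm. Front, x -120 to -15: flat apron, no rims. Behind it, x -15 to 90: left bay (y 65 to 140), solid parking block (y -65 to 65), right bay (y -140 to -65). Walls (outer ones 10 thick), block and rail reach 38 mm above the table; back rail x 90 to 120, with a steel strip, top 49.5
- bay_left (a point): middle of the mouth of the left bay, on its floor (6 mm above the table, level with the apron); axes as the case: x points into the bay. The bay is 75 mm wide, 105 deep, open at the front and, until covered, on top
- bay_right (a point): middle of the mouth of the right bay, on its floor; otherwise like bay_left
- cover (a joint): flat aluminium cover, 110 (case x, from the mouth back) x 85 (y) x 5 mm, underside 39, top 44 mm above the table. Slides along the case's y: 0 = centred on the parking block, +0.105 m = left stop, fully over the left bay, -0.105 = right stop, over the right bay. Starts within 22 mm of 0, clear of both bays. Takes 1 to 3 N; stays where it is left
- cover_tab (a point): middle of the top edge of the cover's upright tab, 69 mm above the table. The tab is 40 mm along the case's x, 12 mm thick along y and rises 25 mm above the cover; push it sideways from either side
- loose_ring: 46 x 46 mm wooden block, 20 high plus a 3 mm raised dark ornament on top: a ring (38 mm across). It starts on the apron, turned any way up to 0.5 rad, 45 g. Origin: centre of its underside, z up through the ornament
- kept_ring: 46 x 46 mm wooden block, 20 high plus a 3 mm raised dark ornament on top: the same ring. It stands at the back of one of the two bays, which one varies; about 2 to 7 mm of room behind it. Origin: centre of its underside
- kept_cross: 46 x 46 mm wooden block, 20 high plus a 3 mm raised dark ornament on top: a cross (two 36 x 9 mm bars). It stands at the back of the other bay. Origin: centre of its underside
- wash_bottle: grey closed bottle, 72 mm across, 210 high, standing on the table right of the case (-y side); bystander. Origin: centre of its underside
- ink_can: plain steel can, 84 mm across, 60 high, on the table right of the case; bystander. Origin: centre of its underside
- brayer: hand ink roller with wooden handle, about 200 x 115 mm, 36 high, lying on the table left of the case (+y side); bystander. Origin: on the table under the middle of the rubber roll; handle runs to its -x
- reglet: thin wooden strip 12 x 160 x 10 mm (long along its y), lying on the table right of the case; bystander. Origin: centre of its underside
- slug: steel bar 12 x 55 x 23 mm high (long along its y), standing on the back rail of the case; bystander. Origin: centre of its underside
- tape_jar: white plastic pot, 56 mm across, 50 high, on the table left of the case; bystander. Origin: centre of its underside

How it is judged:
By the outcome, as a careful person would: the job done as asked, in the order asked, and still so for the second after the job is handed in, with the robot touching nothing.
It also fails if it takes over 61 s, if anything falls off the work surface, if the arm or the gripper's body presses on something with over 40 N, if the wrist force passes 120 N, or if a joint passes its speed limit or range.

## Working session

There is one attempt and no reset: what is moved stays moved. The work goes in short steps, Python scripts to look and compute and a tool call to move; the robot and the scene stay as the last step left them, time stands still between calls to the robot, and variables do not carry over. Pictures are saved under pics/ and viewed, at most 10 in all, crops included, and the job is handed in when it is done.

Besides the shell and the picture viewer there is one more tool, called after "Call:" by a JSON object that holds its "name" and its "arguments", one argument or row to a line. move_arm: Moves the arm, as the interface text tells. Its arguments: {"type":"object","properties":{"rows":{"type":"array"},"squeeze":{"type":"number"}},"required":["rows"]}

```bash
mkdir -p pics
cat > h.py <<'E'
import numpy as np,cv2
from bench import r
def p3(im,uv,z=None):
    u,v=uv;T=im["world_from_camera"]
    d=np.array([(u-im["cx"])/im["fx"],(v-im["cy"])/im["fy"],1.])
    if z is None:
        w=im["depth"][int(v)-2:int(v)+3,int(u)-2:int(u)+3];s=np.median(w[w>0]) if (w>0).any() else 0
    else: s=(z-T[2,3])/(T[:3,:3]@d)[2]
    return T[:3,:3]@(d*s)+T[:3,3]
def save(im,n): cv2.imwrite("pics/"+n,im["frame"][:,:,::-1])
E
python3 - <<'E'
from h import *
np.set_printoptions(precision=4,suppress=True)
im=r.get_image("top");save(im,"top.png")
print(im["world_from_camera"],im["fx"])
for n in ["loose_ring","kept_ring","kept_cross","cover_tab","cover","case","slug","wash_bottle","ink_can","brayer","reglet","tape_jar"]:
    for o in r.look_for(n,"top")[:3]: print(n,round(o["score"],2),np.round(o["location"],1),p3(im,o["location"]))
print(r.get_obs())
E
```

```text
[[-0.018  -0.9813  0.1916  0.3707]
 [-0.9998  0.0172 -0.006  -0.009 ]
 [ 0.0026 -0.1917 -0.9815  1.1221]
 [ 0.      0.      0.      1.    ]] 448.6736826316644
loose_ring 0.75 [327.3 249.4] [ 0.5458 -0.0413  0.0254]
kept_ring 0.69 [288.9 197.5] [0.6803 0.0528 0.0257]
kept_cross 0.65 [369.6 208.8] [ 0.6472 -0.15    0.0265]
kept_cross 0.63 [341.5 210.9] [ 0.6338 -0.0768  0.0635]
cover_tab 0.55 [339.5 208.5] [ 0.6387 -0.0719  0.0678]
cover 0.76 [339.9 212. ] [ 0.63   -0.0726  0.0681]
case 0.6 [326.6 223.2] [ 0.6083 -0.0405  0.0431]
slug 0.6 [360.9 185.8] [ 0.695  -0.1258  0.0679]
wash_bottle 0.57 [478.9 181.7] [ 0.6777 -0.3875  0.1407]
ink_can 0.87 [488.6 274.4] [ 0.4736 -0.4218  0.0594]
ink_can 0.46 [166.3 207.6] [0.6533 0.3537 0.0486]
brayer 0.63 [169.  313.7] [0.3962 0.346  0.016 ]
reglet 0.77 [431.  263.6] [ 0.5081 -0.3001  0.0083]
tape_jar 0.86 [166.1 207.6] [0.6533 0.3542 0.0486]
{'t': 0.65, 'joint_pos': array([-1.5513,  0.3806,  1.2974, -0.    ,  1.4636, -0.2153]), 'joint_velocities': array([ 0.0002, -0.0006,  0.0002,  0.0006, -0.0007, -0.0021]), 'effort': array([ -0.0012, -43.7678, -22.469 ,   0.0713,   0.0313,  -0.    ]), 'ee_pos': array([ 0.1279, -0.5349,  0.2388]), 'eef_rot': array([[ 0.9726,  0.2326, -0.    ],
       [ 0.2326, -0.9726, -0.    ],
       [-0.    ,  0.    , -1.    ]]), 'ft_force': array([-0.124 ,  0.4678, -0.6264]), 'torque': array([0.0071, 0.003 , 0.0324]), 'grasp_force': 0.0, 'grip_width': 0.08782452236084591}
```

View pics/top.png

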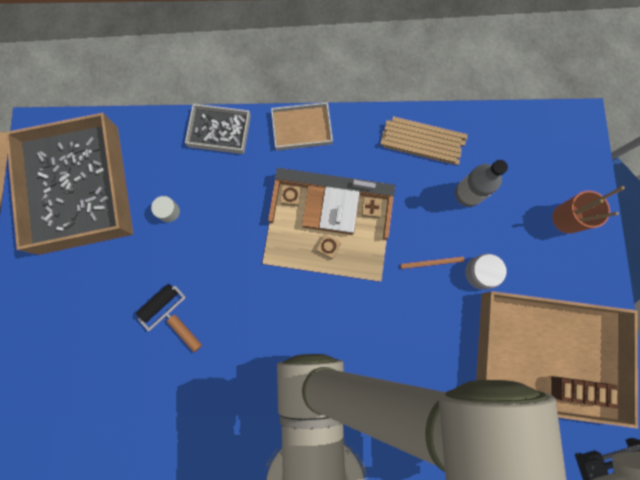

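The top view shows the loose ring at about (328,246), the kept ring in the left bay at (290,195), the cross in the right bay at (371,207) and the cover at (338,210). The case is yawed about -0.125 rad, and the target is the left bay. I'll move above it for a wrist view.

Call:
{"name": "move_arm", "arguments": {
  "rows": [
    {"claw": 88,"dx": 37,"dy": -30,"dz": -5},
    {"claw": 88,"dx": 37,"dy": -30,"dz": -5},
    {"claw": 88,"dx": 37,"dy": -30,"dz": -5},
    {"claw": 88,"dx": 37,"dy": -30,"dz": -5},
    {"claw": 88,"dx": 37,"dy": -30,"dz": -5},
    {"claw": 88,"dx": 37,"dy": -30,"dz": -5},
    {"claw": 88,"dx": 37,"dy": -30,"dz": -5},
    {"claw": 88,"dx": 37,"dy": -30,"dz": -5},
    {"claw": 88,"dx": 37,"dy": -30,"dz": -5},
    {"claw": 88,"dx": 37,"dy": -30,"dz": -5}
  ]
}}

```text
invalid input at $.rows[0]: expected keys claw, dx, dy, dz, wx, wy, wz
```

Call:
{"name": "move_arm", "arguments": {
  "rows": [
    {"claw": 88,"dx": 36,"dy": -30,"dz": -4},
    {"claw": 88,"dx": 36,"dy": -30,"dz": -4},
    {"claw": 88,"dx": 36,"dy": -30,"dz": -4},
    {"claw": 88,"wz": 0.12},
    {"claw": 88,"wz": 0.12},
    {"claw": 88,"wz": 0.12},
    {"claw": 88}
  ]
}}

```text
invalid input at $.rows[0]: expected keys claw, dx, dy, dz, wx, wy, wz
```

Run:
```python
from h import *
np.set_printoptions(precision=4,suppress=True)
o=r.get_obs();print(o["ee_pos"],o["eef_rot"],o["joint_pos"])
im=r.get_image("wrist");save(im,"w1.png")
print(im["world_from_camera"])
for n in ["loose_ring","kept_ring","kept_cross","cover_tab","slug"]:
    for q in r.look_for(n,"wrist")[:3]: print(n,round(q["score"],2),np.round(q["location"],1),p3(im,q["location"]))
```

```text
[ 0.1279 -0.5349  0.2388] [[ 0.9726  0.2326 -0.    ]
 [ 0.2326 -0.9726 -0.    ]
 [-0.      0.     -1.    ]] [-1.5513  0.3806  1.2974 -0.      1.4636 -0.2153]
[[ 0.232  -0.9333 -0.2741  0.1985]
 [-0.9727 -0.2229 -0.0646 -0.5181]
 [-0.0008  0.2816 -0.9595  0.3839]
 [ 0.      0.      0.      1.    ]]
```

View pics/w1.png

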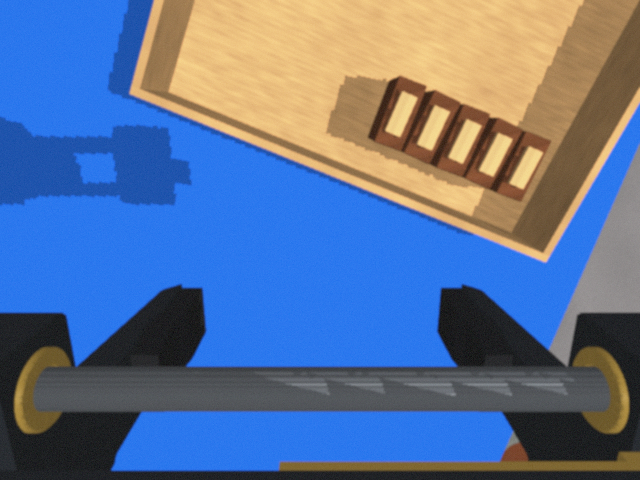

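Call:
{"name": "move_arm", "arguments": {
  "rows": [
    {"claw": 88,"dx": 37,"dy": -30,"dz": -5,"wx": 0,"wy": 0,"wz": 0},
    {"claw": 88,"dx": 37,"dy": -30,"dz": -5,"wx": 0,"wy": 0,"wz": 0},
    {"claw": 88,"dx": 37,"dy": -30,"dz": -5,"wx": 0,"wy": 0,"wz": 0},
    {"claw": 88,"dx": 37,"dy": -30,"dz": -5,"wx": 0,"wy": 0,"wz": 0},
    {"claw": 88,"dx": 37,"dy": -30,"dz": -5,"wx": 0,"wy": 0,"wz": 0},
    {"claw": 88,"dx": 37,"dy": -30,"dz": -5,"wx": 0,"wy": 0,"wz": 0},
    {"claw": 88,"dx": 37,"dy": -30,"dz": -5,"wx": 0,"wy": 0,"wz": 0},
    {"claw": 88,"dx": 37,"dy": -30,"dz": -5,"wx": 0,"wy": 0,"wz": 0},
    {"claw": 88,"dx": 37,"dy": -30,"dz": -5,"wx": 0,"wy": 0,"wz": 0},
    {"claw": 88,"dx": 37,"dy": -30,"dz": -5,"wx": 0,"wy": 0,"wz": 0}
  ]
}}

```text
t: 1.95
ee_pos: [0.4188, -0.1552, 0.2892]
eef_rot: [[0.973, 0.233, 0.001], [0.233, -0.973, -0.0], [0.0, 0.001, -1.0]]
ft_force: [0.2, -1.2, 0.1]
grip_width: 0.088
grasp_force: 0.0
```

Call:
{"name": "move_arm", "arguments": {
  "rows": [
    {"claw": 88,"dx": 36,"dy": -30,"dz": -4,"wx": 0,"wy": 0,"wz": 0},
    {"claw": 88,"dx": 36,"dy": -30,"dz": -4,"wx": 0,"wy": 0,"wz": 0},
    {"claw": 88,"dx": 36,"dy": -30,"dz": -4,"wx": 0,"wy": 0,"wz": 0},
    {"claw": 88,"dx": 0,"dy": 0,"dz": 0,"wx": 0,"wy": 0,"wz": 0.12},
    {"claw": 88,"dx": 0,"dy": 0,"dz": 0,"wx": 0,"wy": 0,"wz": 0.12},
    {"claw": 88,"dx": 0,"dy": 0,"dz": 0,"wx": 0,"wy": 0,"wz": 0.12},
    {"claw": 88,"dx": 0,"dy": 0,"dz": 0,"wx": 0,"wy": 0,"wz": 0},
    {"claw": 88,"dx": 0,"dy": 0,"dz": 0,"wx": 0,"wy": 0,"wz": 0}
  ]
}}

```text
t: 2.75
ee_pos: [0.5021, -0.0444, 0.3008]
eef_rot: [[0.993, -0.122, -0.0], [-0.122, -0.993, 0.0], [-0.0, -0.0, -1.0]]
ft_force: [0.0, -0.0, 0.4]
grip_width: 0.0881
grasp_force: 0.0
```

Run:
```python
from h import *
np.set_printoptions(precision=4,suppress=True)
o=r.get_obs();print(o["t"],o["ee_pos"],o["eef_rot"],o["joint_pos"])
im=r.get_image("wrist");save(im,"w2.png");np.save("w2.npy",im,allow_pickle=True)
print(im["world_from_camera"])
for n in ["loose_ring","kept_ring","kept_cross","cover_tab","slug"]:
    for q in r.look_for(n,"wrist")[:3]: print(n,round(q["score"],2),np.round(q["location"],1),p3(im,q["location"]))
```

```text
2.75 [ 0.5021 -0.0444  0.3008] [[ 0.9926 -0.1218 -0.    ]
 [-0.1218 -0.9926  0.    ]
 [-0.     -0.     -1.    ]] [-0.3235  0.2599  1.2976  0.      1.5841  1.3694]
[[-0.1224 -0.9523 -0.2796  0.5741]
 [-0.9925  0.1172  0.0352 -0.0533]
 [-0.0007  0.2818 -0.9595  0.446 ]
 [ 0.      0.      0.      1.    ]]
loose_ring 0.79 [313.9 127.9] [ 0.5573 -0.0439  0.0255]
kept_ring 0.59 [194.6   9.2] [0.6714 0.0477 0.028 ]
kept_cross 0.71 [420.   14.6] [ 0.6428 -0.1499  0.0268]
cover_tab 0.65 [331.   41.9] [ 0.6247 -0.0673  0.0686]
slug 0.6 [  1.3 287.5] [ 0.5741 -0.0533  0.446 ]
slug 0.39 [306.5  92.6] [ 0.5907 -0.0405  0.0053]
```

View pics/w2.png

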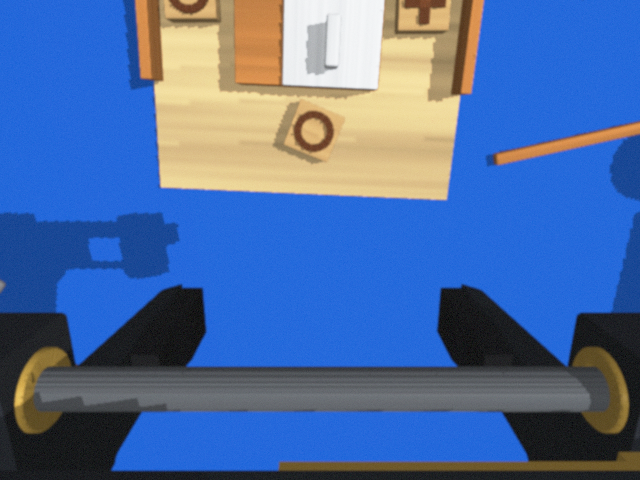

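The wrist view shows the loose ring at (314,130), the apron front corners at (161,187) and (447,200), and the cover clear of both bays. I'll fit the rectangles from depth.

```bash
cat >> h.py <<'E'
def cloud(im):
    v,u=np.mgrid[:480,:640];d=im["depth"];T=im["world_from_camera"]
    P=np.stack([(u-im["cx"])/im["fx"]*d,(v-im["cy"])/im["fy"]*d,d],-1)@T[:3,:3].T+T[:3,3]
    P[d==0]=np.nan;return P
def rect(P,m,name):
    m=cv2.morphologyEx(m.astype(np.uint8),cv2.MORPH_OPEN,np.ones((3,3)))
    n,l,s,_=cv2.connectedComponentsWithStats(m);k=1+np.argmax(s[1:,4])
    q=P[l==k];(c,w,a)=cv2.minAreaRect((q[:,:2]*1000).astype(np.float32));print(name,np.round(c,1),np.round(w,1),round(a,1),"z",np.median(q[:,2]).round(4),len(q));return q
E
python3 - <<'E'
from h import *
np.set_printoptions(precision=4,suppress=True)
im=np.load("w2.npy",allow_pickle=True).item();P=cloud(im)
z=P[...,2]
near=np.hypot(P[...,0]-.557,P[...,1]+.044)<.05
q=rect(P,(z>.017)&(z<.032)&near,"block");
q=rect(P,(z>.06)&(z<.075),"tab"); q=rect(P,(z>.0415)&(z<.05)&(im["frame"].min(-1)>140),"cover")
print("z apron",np.nanmedian(z[150:180,200:260]),"table",np.nanmedian(z[230:260,300:400]))
# apron front edge: 
for a,b in [((161,187),(447,200)),]:
    A,B=p3(im,a,.006),p3(im,b,.006);print(A,B,np.linalg.norm(A-B),np.arctan2(*(B-A)[:2][::1]))
# edge by colour: first non-blue going up each column
f=im["frame"].astype(int);nb=f[...,0]>f[...,2]
pts=[]
for u in range(170,440,5):
    v=max(v for v in range(120,260) if nb[v,u]);pts.append(p3(im,(u,v+.5),.006)[:2])
pts=np.array(pts);k=np.polyfit(pts[:,1],pts[:,0],1);print("front x=",k,"yaw",-np.arctan(k[0]))
for rng,side in ((range(100,180,5),0),(range(110,190,5),1)):
    e=[]
    for v in rng:
        us=[u for u in range(140,480) if nb[v,u]];u=us[-1] if side else us[0];e.append(p3(im,(u+(.5 if side else -.5),v),.006)[:2])
    e=np.array(e);print("side",np.polyfit(e[:,0],e[:,1],1),e[0],e[-1])
E
```

```text
block [554.9 -43.5] [46. 46.] 60.6 z 0.0256 2347
tab [626.6 -68.8] [12.  40.1] 80.4 z 0.0678 769
cover [627.  -68.9] [84.9 70.8] 80.7 z 0.0431 7222
z apron 0.005146624578172054 table -0.000898106551831146
[0.5168 0.122  0.006 ] [ 0.4666 -0.1727  0.006 ] 0.2988853316098352 -2.9729436154611486
front x= [0.1681 0.4962] yaw -0.1665353494138855
side [-0.1674  0.2094] [0.6021 0.1087] [0.5292 0.1207]
side [-0.1733 -0.0905] [ 0.5562 -0.1866] [ 0.4824 -0.1738]
```

Case origin is about (0.610, -0.045) with yaw -0.167. In the case frame the block is at (-55, -7) mm, turned -20° relative to the case. The tab is at (20, -20). I'll grip the block on the board.

Call:
{"name": "move_arm", "arguments": {
  "rows": [
    {"claw": 88,"dx": 26,"dy": -3.6,"dz": 40,"wx": 0,"wy": 0,"wz": 0},
    {"claw": 88,"dx": 26,"dy": -3.7,"dz": 40,"wx": 0,"wy": 0,"wz": 0},
    {"claw": 88,"dx": 0,"dy": 0,"dz": 40,"wx": 0,"wy": 0,"wz": 0.13},
    {"claw": 88,"dx": 0,"dy": 0,"dz": 40,"wx": 0,"wy": 0,"wz": 0.13},
    {"claw": 88,"dx": 0,"dy": 0,"dz": 40,"wx": 0,"wy": 0,"wz": 0.13},
    {"claw": 88,"dx": 0,"dy": 0,"dz": 20,"wx": 0,"wy": 0,"wz": 0},
    {"claw": 88,"dx": 0,"dy": 0,"dz": 0,"wx": 0,"wy": 0,"wz": 0},
    {"claw": 88,"dx": 0,"dy": 0,"dz": 0,"wx": 0,"wy": 0,"wz": 0}
  ]
}}

```text
t: 3.85
ee_pos: [0.5551, -0.0438, 0.0815]
eef_rot: [[0.871, -0.492, 0.001], [-0.492, -0.871, -0.0], [0.001, -0.0, -1.0]]
ft_force: [0.1, -0.3, 0.3]
grip_width: 0.0878
grasp_force: 0.0
```

Call:
{"name": "move_arm", "arguments": {
  "rows": [
    {"claw": 88,"dx": 0,"dy": 0,"dz": 30,"wx": 0,"wy": 0,"wz": 0},
    {"claw": 88,"dx": 0,"dy": 0,"dz": 25,"wx": 0,"wy": 0,"wz": 0},
    {"claw": 88,"dx": 0,"dy": 0,"dz": 16,"wx": 0,"wy": 0,"wz": 0},
    {"claw": 88,"dx": 0,"dy": 0,"dz": 0,"wx": 0,"wy": 0,"wz": 0},
    {"claw": 70,"dx": 0,"dy": 0,"dz": 0,"wx": 0,"wy": 0,"wz": 0},
    {"claw": 55,"dx": 0,"dy": 0,"dz": 0,"wx": 0,"wy": 0,"wz": 0},
    {"claw": 44,"dx": 0,"dy": 0,"dz": 0,"wx": 0,"wy": 0,"wz": 0},
    {"claw": 44,"dx": 0,"dy": 0,"dz": 0,"wx": 0,"wy": 0,"wz": 0},
    {"claw": 44,"dx": 0,"dy": 0,"dz": 0,"wx": 0,"wy": 0,"wz": 0}
  ],
  "squeeze": 8
}}

```text
t: 4.75
ee_pos: [0.5548, -0.0437, 0.0102]
eef_rot: [[0.87, -0.493, 0.001], [-0.493, -0.87, -0.0], [0.001, -0.0, -1.0]]
ft_force: [-0.2, -0.3, 0.5]
grip_width: 0.05
grasp_force: 0.0
```

Call:
{"name": "move_arm", "arguments": {
  "rows": [
    {"claw": 40,"dx": 0,"dy": 0,"dz": 0,"wx": 0,"wy": 0,"wz": 0},
    {"claw": 40,"dx": 0,"dy": 0,"dz": 0,"wx": 0,"wy": 0,"wz": 0},
    {"claw": 40,"dx": 0,"dy": 0,"dz": 0,"wx": 0,"wy": 0,"wz": 0}
  ],
  "squeeze": 8
}}

```text
t: 5.05
ee_pos: [0.5547, -0.0437, 0.01]
eef_rot: [[0.87, -0.493, 0.0], [-0.493, -0.87, -0.0], [0.0, -0.0, -1.0]]
ft_force: [-0.6, 0.9, 3.7]
grip_width: 0.046
grasp_force: 8.0
```

Call:
{"name": "move_arm", "arguments": {
  "rows": [
    {"claw": 40,"dx": 0,"dy": 0,"dz": 0,"wx": 0,"wy": 0,"wz": -0.07},
    {"claw": 40,"dx": 0,"dy": 0,"dz": 0,"wx": 0,"wy": 0,"wz": -0.07},
    {"claw": 40,"dx": 0,"dy": 0,"dz": 0,"wx": 0,"wy": 0,"wz": -0.07},
    {"claw": 40,"dx": 0,"dy": 0,"dz": 0,"wx": 0,"wy": 0,"wz": -0.07},
    {"claw": 40,"dx": 0,"dy": 0,"dz": 0,"wx": 0,"wy": 0,"wz": -0.068},
    {"claw": 40,"dx": 0,"dy": 0,"dz": 0,"wx": 0,"wy": 0,"wz": 0},
    {"claw": 40,"dx": 0,"dy": 0,"dz": 0,"wx": 0,"wy": 0,"wz": 0}
  ]
}}

```text
t: 5.75
ee_pos: [0.5549, -0.0437, 0.01]
eef_rot: [[0.986, -0.168, 0.001], [-0.168, -0.986, -0.0], [0.001, 0.0, -1.0]]
ft_force: [-0.0, 0.3, 4.4]
grip_width: 0.0458
grasp_force: 8.0
```

Call:
{"name": "move_arm", "arguments": {
  "rows": [
    {"claw": 40,"dx": 0,"dy": -5,"dz": 0,"wx": 0,"wy": 0,"wz": 0},
    {"claw": 40,"dx": 0,"dy": -12,"dz": 0,"wx": 0,"wy": 0,"wz": 0},
    {"claw": 40,"dx": 0,"dy": -15,"dz": 0,"wx": 0,"wy": 0,"wz": 0},
    {"claw": 40,"dx": 0,"dy": -15,"dz": 0,"wx": 0,"wy": 0,"wz": 0},
    {"claw": 40,"dx": 0,"dy": -15,"dz": 0,"wx": 0,"wy": 0,"wz": 0},
    {"claw": 40,"dx": 0,"dy": -15,"dz": 0,"wx": 0,"wy": 0,"wz": 0},
    {"claw": 40,"dx": 0,"dy": -15,"dz": 0,"wx": 0,"wy": 0,"wz": 0},
    {"claw": 40,"dx": 0,"dy": -12,"dz": 0,"wx": 0,"wy": 0,"wz": 0},
    {"claw": 40,"dx": 0,"dy": -6,"dz": 0,"wx": 0,"wy": 0,"wz": 0},
    {"claw": 40,"dx": 0,"dy": 0,"dz": 0,"wx": 0,"wy": 0,"wz": 0}
  ]
}}

```text
t: 6.75
ee_pos: [0.5732, 0.0662, 0.01]
eef_rot: [[0.986, -0.167, 0.001], [-0.167, -0.986, 0.001], [0.001, -0.001, -1.0]]
ft_force: [-0.3, 3.6, 6.5]
grip_width: 0.0458
grasp_force: 8.0
```

Run:
```python
from h import *
np.set_printoptions(precision=4,suppress=True)
o=r.get_obs();print(o["t"],o["ee_pos"])
im=r.get_image("wrist");save(im,"w3.png");np.save("w3.npy",im,allow_pickle=True)
O=np.array([.6103,-.0453]);R=np.array([[.986,-.166],[.166,.986]])
print("case tcp",R@(o["ee_pos"][:2]-O))
for n in ["loose_ring","kept_ring"]:
    for q in r.look_for(n,"wrist")[:3]: p=p3(im,q["location"],.028);print(n,round(q["score"],2),np.round(q["location"],1),p,R@(p[:2]-O))
```

```text
6.75 [0.5732 0.0662 0.01  ]
case tcp [-0.0551  0.1038]
loose_ring 0.6 [323.8 307.8] [0.5829 0.0637 0.028 ] [-0.0451  0.103 ]
loose_ring 0.21 [418.8 157.5] [0.6262 0.0281 0.028 ] [0.0035 0.075 ]
kept_ring 0.58 [308.   21.2] [0.6677 0.0538 0.028 ] [0.0401 0.1073]
```

View pics/w3.png

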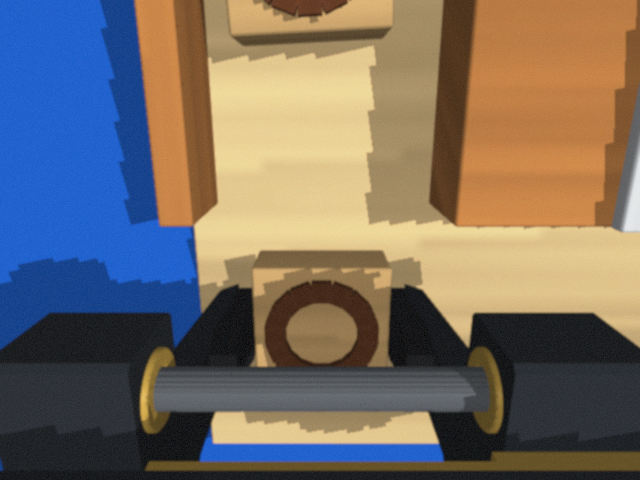

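The block is square in front of the left bay. The walls' mouth corners are at (218,205) and (430,205), and the kept block's front edge is at row 40. I'll check these numbers.

Run:
```python
from h import *
np.set_printoptions(precision=4,suppress=True)
im=np.load("w3.npy",allow_pickle=True).item()
O=np.array([.6103,-.0453]);R=np.array([[.986,-.166],[.166,.986]])
for n,uv,z in [("mouthL",(217,205),.006),("mouthR",(430,205),.006),("wallL top",(175,225),.038),("block top R",(540,226),.038),("keptL",(230,36),.026),("keptR",(392,27),.026),("keptLb",(232,42),.006),("looseL",(254,268),.026),("looseR",(391,266),.026)]:
    p=p3(im,uv,z);print(n,R@(p[:2]-O)*1000)
```

```text
mouthL [-15.5842 141.0067]
mouthR [-15.6517  64.9889]
wallL top [-14.3278 145.3249]
block top R [-14.7067  41.5819]
keptL [ 36.7526 129.0284]
keptR [38.9674 84.1708]
keptLb [ 37.9888 132.4375]
looseL [-31.9629 125.4882]
looseR [-31.3044  81.3044]
```

Call:
{"name": "move_arm", "arguments": {
  "rows": [
    {"claw": 40,"dx": 5,"dy": 0,"dz": 0,"wx": 0,"wy": 0,"wz": 0},
    {"claw": 40,"dx": 8,"dy": 0,"dz": 0,"wx": 0,"wy": 0,"wz": 0},
    {"claw": 40,"dx": 8,"dy": 0,"dz": 0,"wx": 0,"wy": 0,"wz": 0},
    {"claw": 40,"dx": 5,"dy": 0,"dz": 0,"wx": 0,"wy": 0,"wz": 0},
    {"claw": 40,"dx": 0,"dy": 0,"dz": 0,"wx": 0,"wy": 0,"wz": 0},
    {"claw": 64,"dx": 0,"dy": 0,"dz": 0,"wx": 0,"wy": 0,"wz": 0},
    {"claw": 64,"dx": 0,"dy": 0,"dz": 0,"wx": 0,"wy": 0,"wz": 0},
    {"claw": 64,"dx": 0,"dy": 0,"dz": 0,"wx": 0,"wy": 0,"wz": 0}
  ]
}}

```text
t: 7.7
ee_pos: [0.5983, 0.0607, 0.0094]
eef_rot: [[0.986, -0.167, -0.001], [-0.167, -0.986, 0.0], [-0.001, -0.0, -1.0]]
ft_force: [0.5, -0.1, 0.5]
grip_width: 0.0642
grasp_force: 0.0
```

Call:
{"name": "move_arm", "arguments": {
  "rows": [
    {"claw": 64,"dx": -10,"dy": 0,"dz": -1,"wx": 0,"wy": 0,"wz": 0},
    {"claw": 64,"dx": -20,"dy": 0,"dz": -2,"wx": 0,"wy": 0,"wz": 0},
    {"claw": 64,"dx": -20,"dy": 0,"dz": -2,"wx": 0,"wy": 0,"wz": 0},
    {"claw": 0,"dx": 0,"dy": 0,"dz": 0,"wx": 0,"wy": 0,"wz": 0},
    {"claw": 0,"dx": 0,"dy": 0,"dz": 0,"wx": 0,"wy": 0,"wz": 0},
    {"claw": 0,"dx": 0,"dy": 0,"dz": 0,"wx": 0,"wy": 0,"wz": 0},
    {"claw": 0,"dx": 0,"dy": 0,"dz": 0,"wx": 0,"wy": 0,"wz": 0},
    {"claw": 0,"dx": 0,"dy": 0,"dz": 0,"wx": 0,"wy": 0,"wz": 0},
    {"claw": 0,"dx": 0,"dy": 0,"dz": 0,"wx": 0,"wy": 0,"wz": 0}
  ]
}}

```text
t: 8.6
ee_pos: [0.5495, 0.0688, 0.0146]
eef_rot: [[0.986, -0.167, -0.0], [-0.167, -0.986, 0.0], [-0.0, -0.0, -1.0]]
ft_force: [-0.0, 0.0, 0.7]
grip_width: 0.0184
grasp_force: 0.0
```

Run:
```python
from h import *
np.set_printoptions(precision=4,suppress=True)
o=r.get_obs();print(o["t"],o["ee_pos"],o["grip_width"])
im=r.get_image("wrist");save(im,"w4.png");np.save("w4.npy",im,allow_pickle=True)
O=np.array([.6103,-.0453]);R=np.array([[.986,-.166],[.166,.986]])
print("case tcp",R@(o["ee_pos"][:2]-O))
P=cloud(im);C=(P[...,:2]-O)@R.T
z=P[...,2];q=rect(np.dstack([C,z]),(z>.02)&(z<.03)&(abs(C[...,1]-.1025)<.035)&(C[...,0]<.02)&(C[...,0]>-.06),"block")
```

```text
8.6 [0.5495 0.0688 0.0146] 0.018375213363552183
case tcp [-0.0789  0.1024]
block [-29.8 102.9] [46.2 46. ] 89.9 z 0.0256 20495
```

View pics/w4.png

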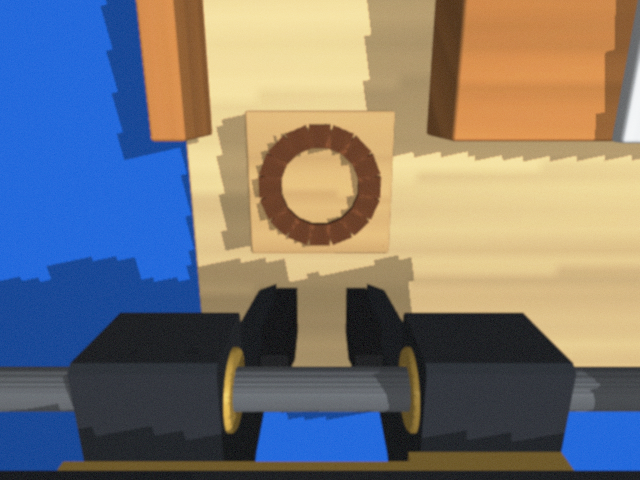

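The block is square in the mouth at (-30, 103) in the case frame, with the fingers behind it. Now I'll push it in.

Call:
{"name": "move_arm", "arguments": {
  "rows": [
    {"claw": 12,"dx": 5,"dy": 0,"dz": 0,"wx": 0,"wy": 0,"wz": 0},
    {"claw": 12,"dx": 5,"dy": 0,"dz": 0,"wx": 0,"wy": 0,"wz": 0},
    {"claw": 12,"dx": 4,"dy": 0,"dz": 0,"wx": 0,"wy": 0,"wz": 0},
    {"claw": 12,"dx": 5,"dy": 0,"dz": 0,"wx": 0,"wy": 0,"wz": 0},
    {"claw": 12,"dx": 6,"dy": 0,"dz": 0,"wx": 0,"wy": 0,"wz": 0},
    {"claw": 12,"dx": 6,"dy": 0,"dz": 0,"wx": 0,"wy": 0,"wz": 0},
    {"claw": 12,"dx": 6,"dy": 0,"dz": 0,"wx": 0,"wy": 0,"wz": 0},
    {"claw": 12,"dx": 6,"dy": 0,"dz": 0,"wx": 0,"wy": 0,"wz": 0},
    {"claw": 12,"dx": 6,"dy": 0,"dz": 0,"wx": 0,"wy": 0,"wz": 0},
    {"claw": 12,"dx": 4,"dy": 0,"dz": 0,"wx": 0,"wy": 0,"wz": 0}
  ]
}}

```text
t: 9.65
ee_pos: [0.6021, 0.0599, 0.0147]
eef_rot: [[0.986, -0.166, 0.0], [-0.166, -0.986, 0.0], [0.0, -0.0, -1.0]]
ft_force: [-1.3, 0.1, 0.0]
grip_width: 0.0123
grasp_force: 0.3
```

Run:
```python
from h import *
np.set_printoptions(precision=4,suppress=True)
o=r.get_obs();print(o["t"],o["ee_pos"],o["grip_width"],o["ft_force"])
im=r.get_image("wrist");save(im,"w5.png");np.save("w5.npy",im,allow_pickle=True)
O=np.array([.6103,-.0453]);R=np.array([[.986,-.166],[.166,.986]])
print("case tcp",R@(o["ee_pos"][:2]-O))
P=cloud(im);C=(P[...,:2]-O)@R.T
z=P[...,2];q=rect(np.dstack([C,z]),(z>.02)&(z<.03)&(abs(C[...,1]-.1025)<.035)&(C[...,0]<.05)&(C[...,0]>-.03),"block")
print(q[:,0].min(),q[:,0].max())
```

```text
9.65 [0.6021 0.0599 0.0147] 0.012270790897324305 [-1.2529  0.0908  0.0487]
case tcp [-0.0256  0.1024]
block [  6.7 102.9] [46.3 49.1] 89.8 z 0.0256 19588
-0.017894002386037663 0.03125157226025576
```

View pics/w5.png

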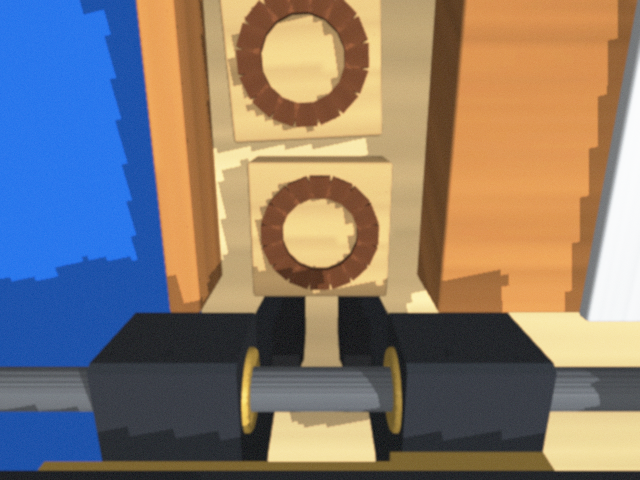

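The block is almost in, square, with about 6 mm left to the kept ring. I'll push 4 mm more, then back off and rise.

Call:
{"name": "move_arm", "arguments": {
  "rows": [
    {"claw": 12,"dx": 2,"dy": 0,"dz": 0,"wx": 0,"wy": 0,"wz": 0},
    {"claw": 12,"dx": 2,"dy": 0,"dz": 0,"wx": 0,"wy": 0,"wz": 0},
    {"claw": 12,"dx": 0,"dy": 0,"dz": 0,"wx": 0,"wy": 0,"wz": 0},
    {"claw": 12,"dx": -10,"dy": 0,"dz": 0,"wx": 0,"wy": 0,"wz": 0},
    {"claw": 12,"dx": -30,"dy": 0,"dz": -5,"wx": 0,"wy": 0,"wz": 0},
    {"claw": 0,"dx": -10,"dy": 0,"dz": -40,"wx": 0,"wy": 0,"wz": 0},
    {"claw": 0,"dx": 0,"dy": 0,"dz": -45,"wx": 0,"wy": 0,"wz": 0},
    {"claw": 0,"dx": 0,"dy": 0,"dz": -45,"wx": 0,"wy": 0,"wz": 0},
    {"claw": 0,"dx": 0,"dy": 0,"dz": 0,"wx": 0,"wy": 0,"wz": 0}
  ]
}}

```text
t: 10.6
ee_pos: [0.5577, 0.0678, 0.1555]
eef_rot: [[0.986, -0.166, 0.011], [-0.166, -0.986, -0.001], [0.011, -0.001, -1.0]]
ft_force: [0.1, 0.1, 0.8]
grip_width: 0.0002
grasp_force: 0.0
```

Run:
```python
from h import *
np.set_printoptions(precision=4,suppress=True)
o=r.get_obs();print(o["t"],o["ee_pos"],o["grip_width"],o["ft_force"])
im=r.get_image("wrist");save(im,"w6.png");np.save("w6.npy",im,allow_pickle=True)
O=np.array([.6103,-.0453]);R=np.array([[.986,-.166],[.166,.986]])
print("case tcp",R@(o["ee_pos"][:2]-O))
P=cloud(im);C=(P[...,:2]-O)@R.T
z=P[...,2];Q=np.dstack([C,z]);b=(z>.021)&(z<.03)&(abs(C[...,1]-.1025)<.035)
q=rect(Q,b&(C[...,0]<.0355)&(C[...,0]>-.03),"block");print(q[:,0].min(),q[:,0].max())
c=C[...,0][b&(abs(C[...,1]-.1025)<.015)];h,e=np.histogram(c,np.arange(-.02,.09,.001));print(h)
rect(Q,(z>.06)&(z<.075)&(abs(C[...,1]+.02)<.03),"tab")
```

```text
10.6 [0.5577 0.0678 0.1555] 0.00023242132779486115 [0.0792 0.1419 0.7802]
case tcp [-0.0707  0.1027]
block [ 12.  102.9] [46.1 46.1] 0.1 z 0.0255 5866
-0.011014322715859337 0.03503518353198841
[  0   0   0   0   0   0   0   0   2  91  93  47  95  79  65  94  61  85
  95  98  49  98  97  49  98  97  49  98  98  59  88  96  81  68  93  98
  63  90  92  91  78  86  88  98  94  81  72  89  82  86  80  94  73  85
  92   1   0  21  86  99  97  99  99  99  93  99 102  97  80  83  88  92
  92  98  90  97  98  90  97  98  92  97  95  84  12   0   0   0   0   0
   0   0   0   0   0   0   0   0   0   0   0   0   0   0   0   0   0   0
   0]
tab [ 20.  -20.2] [13.4 40.1] 89.9 z 0.0676 2347
```

View pics/w6.png

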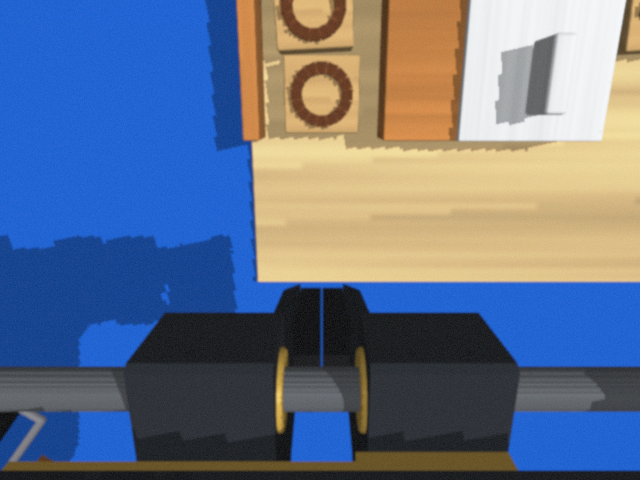

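The loose block is square and 4 mm inside the mouth, with a 2 mm gap to the kept ring. The tab is at (20, -20) in the case frame. I'll go to the tab's right side.

Call:
{"name": "move_arm", "arguments": {
  "rows": [
    {"claw": 0,"dx": 22.7,"dy": 40,"dz": 0,"wx": 0,"wy": 0,"wz": 0},
    {"claw": 0,"dx": 22.7,"dy": 40,"dz": 0,"wx": 0,"wy": 0,"wz": 0},
    {"claw": 0,"dx": 22.7,"dy": 40,"dz": 0,"wx": 0,"wy": 0,"wz": 0},
    {"claw": 0,"dx": 22.7,"dy": 41,"dz": 0,"wx": 0,"wy": 0,"wz": 0},
    {"claw": 0,"dx": 0,"dy": 0,"dz": 30,"wx": 0,"wy": 0,"wz": 0},
    {"claw": 0,"dx": 0,"dy": 0,"dz": 30,"wx": 0,"wy": 0,"wz": 0},
    {"claw": 0,"dx": 0,"dy": 0,"dz": 20,"wx": 0,"wy": 0,"wz": 0},
    {"claw": 0,"dx": 0,"dy": 0,"dz": 0,"wx": 0,"wy": 0,"wz": 0},
    {"claw": 0,"dx": 0,"dy": 0,"dz": 0,"wx": 0,"wy": 0,"wz": 0}
  ]
}}

```text
t: 11.55
ee_pos: [0.6185, -0.106, 0.0692]
eef_rot: [[0.986, -0.166, -0.001], [-0.166, -0.986, 0.001], [-0.002, -0.0, -1.0]]
ft_force: [0.6, 0.4, -0.2]
grip_width: 0.0004
grasp_force: 0.0
```

Run:
```python
from h import *
o=r.get_obs()
O=np.array([.6103,-.0453]);R=np.array([[.986,-.166],[.166,.986]])
print("case tcp",R@(o["ee_pos"][:2]-O),o["ee_pos"],o["ft_force"])
```

```text
case tcp [ 0.01811029 -0.05848353] [ 0.6184505  -0.10598612  0.06922557] [ 0.61293622  0.3685943  -0.23962481]
```

Call:
{"name": "move_arm", "arguments": {
  "rows": [
    {"claw": 0,"dx": 2,"dy": 0,"dz": 10,"wx": 0,"wy": 0,"wz": 0},
    {"claw": 0,"dx": 0,"dy": 0,"dz": 7,"wx": 0,"wy": 0,"wz": 0},
    {"claw": 0,"dx": 0,"dy": -5,"dz": 0,"wx": 0,"wy": 0,"wz": 0},
    {"claw": 0,"dx": 0,"dy": -5,"dz": 0,"wx": 0,"wy": 0,"wz": 0},
    {"claw": 0,"dx": 0,"dy": -3,"dz": 0,"wx": 0,"wy": 0,"wz": 0},
    {"claw": 0,"dx": 0,"dy": -3,"dz": 0,"wx": 0,"wy": 0,"wz": 0},
    {"claw": 0,"dx": 0,"dy": -4,"dz": 0,"wx": 0,"wy": 0,"wz": 0},
    {"claw": 0,"dx": 0,"dy": -5,"dz": 0,"wx": 0,"wy": 0,"wz": 0},
    {"claw": 0,"dx": 0,"dy": -5,"dz": 0,"wx": 0,"wy": 0,"wz": 0}
  ]
}}

```text
t: 12.45
ee_pos: [0.626, -0.0767, 0.053]
eef_rot: [[0.986, -0.167, 0.0], [-0.167, -0.986, -0.0], [0.0, 0.0, -1.0]]
ft_force: [-0.3, -0.8, 0.6]
grip_width: 0.0
grasp_force: 0.8
```

Call:
{"name": "move_arm", "arguments": {
  "rows": [
    {"claw": 0,"dx": 0,"dy": -8,"dz": 0,"wx": 0,"wy": 0,"wz": 0},
    {"claw": 0,"dx": 0,"dy": -10,"dz": 0,"wx": 0,"wy": 0,"wz": 0},
    {"claw": 0,"dx": 0,"dy": -10,"dz": 0,"wx": 0,"wy": 0,"wz": 0},
    {"claw": 0,"dx": 0,"dy": -10,"dz": 0,"wx": 0,"wy": 0,"wz": 0},
    {"claw": 0,"dx": 0,"dy": -10,"dz": 0,"wx": 0,"wy": 0,"wz": 0},
    {"claw": 0,"dx": 0,"dy": -10,"dz": 0,"wx": 0,"wy": 0,"wz": 0},
    {"claw": 0,"dx": 0,"dy": -10,"dz": 0,"wx": 0,"wy": 0,"wz": 0},
    {"claw": 0,"dx": 0,"dy": -10,"dz": 0,"wx": 0,"wy": 0,"wz": 0},
    {"claw": 0,"dx": 0,"dy": -8,"dz": 0,"wx": 0,"wy": 0,"wz": 0},
    {"claw": 0,"dx": 0,"dy": -5,"dz": 0,"wx": 0,"wy": 0,"wz": 0}
  ]
}}

```text
t: 13.45
ee_pos: [0.6411, 0.0137, 0.0527]
eef_rot: [[0.986, -0.166, -0.0], [-0.166, -0.986, 0.0], [-0.0, -0.0, -1.0]]
ft_force: [0.3, -1.5, 0.7]
grip_width: 0.0005
grasp_force: 0.7
```

Run:
```python
from h import *
o=r.get_obs()
im=r.get_image("wrist");
O=np.array([.6103,-.0453]);R=np.array([[.986,-.166],[.166,.986]])
print("case tcp",R@(o["ee_pos"][:2]-O),o["ee_pos"],o["ft_force"])
P=cloud(im);C=(P[...,:2]-O)@R.T;z=P[...,2]
q=rect(np.dstack([C,z]),(z>.041)&(z<.046)&(im["frame"].min(-1)>110)&(C[...,0]>-.03),"cover");print(q[:,1].min(),q[:,1].max())
```

```text
case tcp [0.0205564  0.06323727] [0.64107363 0.01365421 0.05265525] [ 0.31036438 -1.50291039  0.70532018]
cover [52.3 84.2] [85.5 74.7] 90.0 z 0.0432 39348
0.041496013582489465 0.12695979261072945
```

Call:
{"name": "move_arm", "arguments": {
  "rows": [
    {"claw": 0,"dx": 0,"dy": -7,"dz": 0,"wx": 0,"wy": 0,"wz": 0},
    {"claw": 0,"dx": 0,"dy": -6,"dz": 0,"wx": 0,"wy": 0,"wz": 0},
    {"claw": 0,"dx": 0,"dy": -4,"dz": 0,"wx": 0,"wy": 0,"wz": 0},
    {"claw": 0,"dx": 0,"dy": -1.5,"dz": 0,"wx": 0,"wy": 0,"wz": 0},
    {"claw": 0,"dx": 0,"dy": 0,"dz": 0,"wx": 0,"wy": 0,"wz": 0}
  ]
}}

```text
t: 14.0
ee_pos: [0.644, 0.0313, 0.0526]
eef_rot: [[0.986, -0.166, -0.0], [-0.166, -0.986, 0.0], [-0.0, -0.0, -1.0]]
ft_force: [-0.3, 0.2, 0.4]
grip_width: 0.0005
grasp_force: 0.0
```

Call:
{"name": "move_arm", "arguments": {
  "rows": [
    {"claw": 0,"dx": 0,"dy": -1,"dz": 0,"wx": 0,"wy": 0,"wz": 0},
    {"claw": 0,"dx": 0,"dy": 0,"dz": 0,"wx": 0,"wy": 0,"wz": 0}
  ]
}}

```text
t: 14.2
ee_pos: [0.6442, 0.0319, 0.0527]
eef_rot: [[0.986, -0.167, -0.0], [-0.167, -0.986, 0.0], [-0.0, -0.0, -1.0]]
ft_force: [-0.2, 0.6, 0.1]
grip_width: 0.0002
grasp_force: 0.1
```

Call:
{"name": "move_arm", "arguments": {
  "rows": [
    {"claw": 0,"dx": 0,"dy": -0.7,"dz": 0,"wx": 0,"wy": 0,"wz": 0},
    {"claw": 0,"dx": 0,"dy": 0,"dz": 0,"wx": 0,"wy": 0,"wz": 0}
  ]
}}

```text
t: 14.4
ee_pos: [0.6443, 0.0326, 0.0527]
eef_rot: [[0.986, -0.166, -0.0], [-0.166, -0.986, -0.0], [-0.0, 0.0, -1.0]]
ft_force: [-0.7, -1.0, -0.2]
grip_width: 0.0004
grasp_force: 0.5
```

Call:
{"name": "move_arm", "arguments": {
  "rows": [
    {"claw": 0,"dx": 0,"dy": -0.8,"dz": 0,"wx": 0,"wy": 0,"wz": 0},
    {"claw": 0,"dx": 0,"dy": -0.4,"dz": 0,"wx": 0,"wy": 0,"wz": 0}
  ]
}}

```text
t: 14.6
ee_pos: [0.6445, 0.0338, 0.0527]
eef_rot: [[0.986, -0.166, -0.0], [-0.166, -0.986, -0.0], [-0.0, 0.0, -1.0]]
ft_force: [0.1, -0.9, -1.1]
grip_width: 0.0005
grasp_force: 0.6
```

Call:
{"name": "move_arm", "arguments": {
  "rows": [
    {"claw": 0,"dx": 0,"dy": -0.6,"dz": 0,"wx": 0,"wy": 0,"wz": 0},
    {"claw": 0,"dx": 0,"dy": 0,"dz": 0,"wx": 0,"wy": 0,"wz": 0}
  ]
}}

```text
t: 14.8
ee_pos: [0.6447, 0.0345, 0.0527]
eef_rot: [[0.986, -0.166, -0.0], [-0.166, -0.986, 0.0], [-0.0, -0.0, -1.0]]
ft_force: [-1.1, -0.7, -1.1]
grip_width: 0.0003
grasp_force: 0.4
```

Call:
{"name": "move_arm", "arguments": {
  "rows": [
    {"claw": 0,"dx": 0,"dy": -0.6,"dz": 0,"wx": 0,"wy": 0,"wz": 0},
    {"claw": 0,"dx": 0,"dy": 0,"dz": 0,"wx": 0,"wy": 0,"wz": 0}
  ]
}}

```text
t: 15.0
ee_pos: [0.6447, 0.0349, 0.0527]
eef_rot: [[0.986, -0.166, -0.0], [-0.166, -0.986, -0.0], [-0.0, 0.0, -1.0]]
ft_force: [-0.6, -3.3, -0.4]
grip_width: 0.0003
grasp_force: 1.3
```

Force is beginning to rise, so I'll continue gently until the stop is definite.

Call:
{"name": "move_arm", "arguments": {
  "rows": [
    {"claw": 0,"dx": 0,"dy": -0.5,"dz": 0,"wx": 0,"wy": 0,"wz": 0},
    {"claw": 0,"dx": 0,"dy": 0,"dz": 0,"wx": 0,"wy": 0,"wz": 0}
  ]
}}

```text
t: 15.2
ee_pos: [0.6447, 0.035, 0.0527]
eef_rot: [[0.986, -0.167, -0.001], [-0.167, -0.986, -0.001], [-0.0, 0.001, -1.0]]
ft_force: [-1.8, -4.5, -1.4]
grip_width: 0.0006
grasp_force: 2.6
```

Call:
{"name": "move_arm", "arguments": {
  "rows": [
    {"claw": 0,"dx": 0,"dy": -0.5,"dz": 0,"wx": 0,"wy": 0,"wz": 0},
    {"claw": 0,"dx": 0,"dy": 0,"dz": 0,"wx": 0,"wy": 0,"wz": 0}
  ]
}}

```text
t: 15.4
ee_pos: [0.6447, 0.035, 0.0527]
eef_rot: [[0.986, -0.167, -0.001], [-0.167, -0.986, -0.002], [-0.0, 0.002, -1.0]]
ft_force: [-1.8, -7.6, -0.5]
grip_width: 0.0007
grasp_force: 3.7
```

At the stop: there is no more motion and the force is climbing. I'll back off, rise clear and check.

Call:
{"name": "move_arm", "arguments": {
  "rows": [
    {"claw": 0,"dx": 0,"dy": 4,"dz": 0,"wx": 0,"wy": 0,"wz": 0},
    {"claw": 0,"dx": 0,"dy": 11,"dz": 0,"wx": 0,"wy": 0,"wz": 0},
    {"claw": 0,"dx": 0,"dy": 0,"dz": -30,"wx": 0,"wy": 0,"wz": 0},
    {"claw": 0,"dx": 0,"dy": 0,"dz": -45,"wx": 0,"wy": 0,"wz": 0},
    {"claw": 0,"dx": -30,"dy": 0,"dz": -35,"wx": 0,"wy": 0,"wz": 0},
    {"claw": 0,"dx": -30,"dy": 0,"dz": -35,"wx": 0,"wy": 0,"wz": 0},
    {"claw": 0,"dx": -30,"dy": 0,"dz": -30,"wx": 0,"wy": 0,"wz": 0},
    {"claw": 0,"dx": 0,"dy": 0,"dz": 0,"wx": 0,"wy": 0,"wz": 0},
    {"claw": 0,"dx": 0,"dy": 0,"dz": 0,"wx": 0,"wy": 0,"wz": 0}
  ]
}}

```text
t: 16.3
ee_pos: [0.5537, 0.036, 0.2283]
eef_rot: [[0.986, -0.167, 0.002], [-0.167, -0.986, 0.0], [0.002, -0.0, -1.0]]
ft_force: [-0.3, 0.7, 0.2]
grip_width: 0.0
grasp_force: 0.0
```

Run:
```python
from h import *
o=r.get_obs();print(o["t"],o["ee_pos"])
im=r.get_image("wrist");save(im,"w7.png")
O=np.array([.6103,-.0453]);R=np.array([[.986,-.166],[.166,.986]])
P=cloud(im);C=(P[...,:2]-O)@R.T;z=P[...,2];Q=np.dstack([C,z])
rect(Q,(z>.06)&(z<.075)&(abs(C[...,1]-.105)<.03)&(C[...,0]>-.02)&(C[...,0]<.06),"tab")
q=rect(Q,(z>.041)&(z<.046)&(im["frame"].min(-1)>110)&(C[...,0]>-.03),"cover")
```

```text
16.3 [0.553667   0.03604521 0.22826641]
tab [ 20.2 105.5] [39.4 12.2] 0.1 z 0.0678 1130
cover [ 30.6 105.6] [85.2 91.3] 90.0 z 0.0431 14466
```

View pics/w7.png

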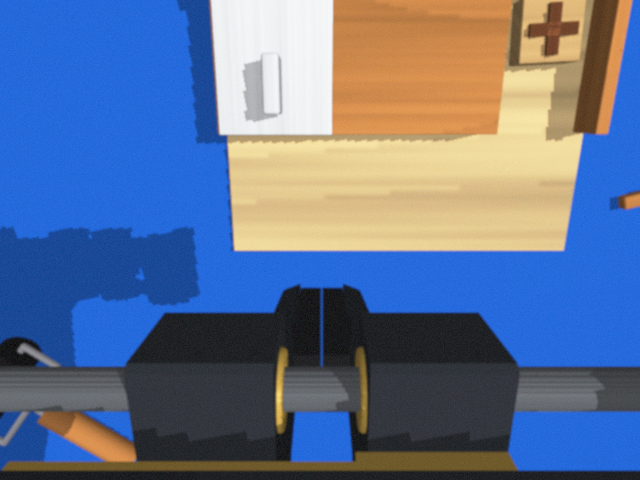

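The cover, measured at +105 mm, is fully over the left bay. The right bay is open with its cross block inside, and the robot is clear.

```bash
python3 -c "
from bench import r
print(r.sign_off())"
```

```text
the job is handed in; nothing more can be done
None
```

I slid the loose ring block squarely into the left bay, about 4 mm inside the mouth, and pushed the cover to its left stop over it; the right bay stays open with its cross block, and I handed the job in about 16 s into the 61 s limit.

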